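# Hold a bayonet cartridge locked in the key machine's chuck

## Task

Take the cartridge with the flat grip and the two side lugs, set it in the bayonet chuck with its lugs in the two slots, push it down all the way against the ejector spring, and twist it clockwise (seen from above) about a quarter turn against the return spring until it meets the stop. Finish while still holding it there, pushed in and turned, because it springs back when let go. Leave the round-headed plug, the key fob, the brush and the bottle where they are.

Things in the scene. Friction and masses are not known exactly. Their poses are not given: they have to be found in the camera images.
- cartridge: Loose aluminium cartridge, about 0.22 kg, standing upright, 69 mm tall. Origin: centre of underside, z up. Barrel diameter 30 mm up to z 25, foot chamfered 3.5 mm. Two lugs out along +x and -x, 44 mm over both, 8 mm wide, z 4 to 10 mm. Flange diameter 48 mm, z 25 to 33. Flat upright grip above, z 33 to 69, 44 mm long along x (as the lugs), 16 mm thick along y. Same after a half turn.
- cartridge_grip (a point): Middle of the cartridge's flat grip, on its axis 51 mm above the foot; axes as the cartridge's.
- chuck: Fixed bayonet chuck: blue base plate 120 x 120 x 10 mm, round steel body 72 mm in diameter, flat top 55 mm above the bench. Origin: centre of underside, z up. Bore 32 mm in diameter with two slots 12 mm wide along the chuck's +x and -x, out to 25 mm from the axis. Under the 12 mm thick top ring the lugs can turn clockwise only, seen from above.
- chuck_mouth (a point): Centre of the bore in the plane of the chuck's top, 55 mm above the bench; axes as the chuck's. Fully home, the cartridge's flange rests on this top, its foot 25 mm below it; the lugs clear the ring from 22 mm depth on.
- rotor (a joint): Sprung rotor hidden in the chuck, pushed round by the lugs: 0 rad at rest, grows clockwise seen from above, stop at 1.30 rad. The lugs meet it after about 0.15 rad, so about 1.45 rad of twist in all from lugs centred in the slots. Torque 0.03 N m rising to 0.14 N m; springs back nearly to 0 if let go.
- ejector (a joint): Spring ejector disc in the bore: 0 m at rest (its face 15 mm below the chuck's top), grows as it is pressed down, 0.010 m with the cartridge fully home. About 3 N to start it, 5 N fully home; it lifts a cartridge that is let go unlocked.
- plug: Bystander: loose round aluminium plug 61 mm tall, barrel 30 mm and flange 48 mm in diameter like the cartridge's, but with no lugs and with a round mushroom head 34 mm in diameter instead of the flat grip. Origin: centre of its underside.
- key_fob: Bystander: black car-key fob, 62 x 36 x 14 mm, with a 40 mm steel blade along its +x, lying on the bench. Origin: centre of the fob's underside.
- brush: Bystander: flat brush with a yellow handle lying on the bench, handle along its -x. Origin: on its underside.
- bottle: Bystander: clear bottle, 60 mm in diameter, 110 mm tall, standing. Origin: centre of its underside.

How it is judged (in metres and radians):
On the way, in this order (a step that is already met when the one before it is completed fails the run):
1. the cartridge is lifted off the bench in the fingers (contact force between the fingers and cartridge above 2 N and height (world z) of cartridge above 0.03 m and horizontal distance between cartridge and chuck_mouth above 0.06 m), for 0.1 s.
2. the cartridge is pushed down in the chuck with its lugs below the ring, not yet turned (contact force between the fingers and cartridge above 2 N and horizontal distance between cartridge and chuck_mouth below 0.004 m and angle between cartridge's own z axis and vertical below 0.12 rad and z of cartridge in the frame of chuck_mouth below -0.0205 m and value of joint rotor below 0.5 rad), for 0.1 s.
At the end, for the whole second after the job is handed in: Still gripped (over 2 N): the cartridge is upright (0.12 rad), centred in the chuck (4 mm), its foot at least 20.5 mm below the chuck's top, ejector pressed over 5 mm, rotor turned over 1.12 rad clockwise (stop at 1.30), at rest (contact force between the fingers and cartridge above 2 N and horizontal distance between cartridge and chuck_mouth below 0.004 m and angle between cartridge's own z axis and vertical below 0.12 rad and z of cartridge in the frame of chuck_mouth below -0.0205 m and value of joint rotor above 1.12 rad and value of joint ejector above 0.005 m and linear speed of cartridge below 0.02 m/s); the arm keeps its last pose, push and grip.
It fails at once if the plug is shifted by more than 30 mm (distance of plug from where it was at the start of the episode above 0.03 m).
It fails at once if the key fob is shifted by more than 30 mm (distance of key_fob from where it was at the start of the episode above 0.03 m).
It fails at once if the brush is shifted by more than 30 mm (distance of brush from where it was at the start of the episode above 0.03 m).
It fails at once if the bottle is shifted by more than 30 mm (distance of bottle from where it was at the start of the episode above 0.03 m).
It fails at once if the plug or the bottle is tipped over (angle between any of plug, bottle's own z axis and vertical above 0.6 rad).
It also fails if it takes over 43 s, if anything falls off the work surface, if the arm or the gripper's body presses on something with over 40 N, if the wrist force passes 120 N, or if a joint passes its speed limit or range.

## Robot

A 6-joint arm with a two-finger parallel gripper is mounted at the origin on the work surface. World frame = base frame: x ahead of the robot, y to its left, z up, the work surface at z = 0. Lengths are in m, angles in degrees, forces in N, time in s.
With the tool pointing down it reaches from about 0.3 to 0.75 m from the base axis. Payload 8.5 kg.
Tool frame: the origin (TCP) lies midway between the tips of the shut fingers; the grasp point (between the pads) lies 19 mm behind it; z points along the fingers, y is the line along which they close (so a half turn about z gives the same grasp; the last joint's range is limited). The gripper opens to 85 mm and grips with 20 to 120 N. Pads are 22 mm wide; open, the fingers measure 114 mm over their backs; the gripper's body (76 mm by 85 mm) begins 54 mm behind the grasp point. The pads swing forward as they close: fully open they stand 13 mm farther back than shut.
Start: joints at [58.94, 21.807, 74.336, -0, 83.858, -12.336], TCP at [0.177, 0.521, 0.231] pointing down, gripper open.
Joint ranges: [-178.18, 178.18], [-50.72, 133.34], [12.68, 142.11], [-81.47, 261.47], [9.98, 163.14], [-165.26, 165.26]. Speed limits (degrees/s): [136.94, 136.94, 180, 180, 180, 180].

## Interface

Orientations are given as [roll, pitch, yaw] about the fixed x, y, z axes, in that order (R = Rz(yaw) Ry(pitch) Rx(roll)).
In Python, from plant import robot, cams, claw gives the robot as it stands (robot), with the cameras (cams) and the gripper (claw). Calls block until the motion is done:
- robot.move_to(position, orientation): joint-space move of the TCP to a pose.
- robot.move_linear(position, frame=None, v=0.15, max_force=None): straight line of the TCP; frame=None keeps the orientation; v is the mean speed in m/s. With max_force (N) it stops when the force on the tool has changed by that much, and returns True; else False.
- robot.movej(angles): joint-space move.
- claw.grip(opening, f_grip=None): opening from 0.0 (shut) to 1.0 (fully open); f_grip is the grip in N (None keeps the last); returns when the fingers have stopped.
- robot.sleep(seconds).
- robot.solve_ik(position, orientation): joint angles nearest the present ones, or None.
- robot.get_obs(): the state.
- cams.capture(name): name is "side" or "top"; returns the picture (420x560x3 uint8, blue, green, red); there is no depth.
- cams.camera_model(name): a dict with "fovy" (degrees; the focal length in pixels is half the picture's height over the tangent of half this angle, whatever the lens; pixels are square), "cx", "cy" (the principal point, pixels), "rvec" (rotation vector, rad) and "tvec" (3), from world to camera coordinates, as OpenCV has them. Camera axes: x right, y down, z forward; pixel columns grow to the right and rows downward; lengths in m; the calibration is good to about 2 mm. A picture is of the moment at which its call begins. camera_model takes no time and is no camera call.
A pose or a line that the arm cannot do raises robot.PlanningError and nothing moves.
- robot.hand_in(): hands the job in; it is judged then, once.
The state is a dict: "t": time; "joint_pos": joint angles; "qvel": joint speeds; "effort": joint torques, N m; "position": TCP position; "tcp_rot": TCP orientation; "force": force on the tool from outside, world axes, zero at the start; "torque": the same for the moment, N m; "opening": opening from 0.0 (shut) to 1.0 (fully open); "finger_force": force on a finger pad.
Only numpy, scipy, OpenCV 4.12 (cv2) and the standard library are available. Lean on these libraries where they do the work, as an engineer would, in place of code of your own. Each camera call takes 0.05 s, during which the arm holds its last target. There are 200 camera calls.

## Working session

There is one attempt and no reset: what is moved stays moved. The work goes in short steps, each a Python script; the robot and the scene stay as the last script left them, time stands still between calls to the robot, and variables do not carry over. Pictures are saved under pics/ and viewed, at most 10 in all, crops included, and the job is handed in when it is done.

```bash
mkdir -p pics; ls; python3 - <<'E'
from plant import robot, cams, claw
import cv2
for n in("top","side"):
    im=cams.capture(n);cv2.imwrite(f"pics/{n}0.png",im);print(n,cams.camera_model(n))
o=robot.get_obs();print(o)
E
```

```text
pics
plant.py
top {'fovy': 43.85245023181537, 'cx': 275.2652347082849, 'cy': 211.74302359836173, 'rvec': array([ 2.11762571, -2.11805205,  0.211666  ]), 'tvec': array([-0.03832024,  0.52489643,  1.22498543])}
side {'fovy': 44.016258097979055, 'cx': 280.3007458730257, 'cy': 211.12807386284868, 'rvec': array([ 2.06623411, -0.15704398,  0.08452628]), 'tvec': array([-0.52202262,  0.10705502,  1.12678013])}
{'t': 0.1, 'joint_pos': array([ 5.89423021e+01,  2.18371010e+01,  7.43778400e+01,  1.48251368e-04,
        8.38571470e+01, -1.23351128e+01]), 'qvel': array([-0.04296898, -0.05550549, -0.15053856,  0.04320475,  0.02555959,
       -0.07510218]), 'effort': array([ 4.02330523e-03, -4.49217939e+01, -2.31658888e+01, -1.94737067e-04,
        3.61941624e-03, -6.61461755e-06]), 'position': array([0.17640697, 0.52068008, 0.23078892]), 'tcp_rot': array([-1.79929608e+02, -1.55440550e-02,  1.61277389e+02]), 'force': array([-0.09611716,  0.03134884,  0.27745784]), 'torque': array([-0.0302328 , -0.01667339,  0.04614186]), 'finger_force': 0.0, 'opening': 1.0026287198142438}
```

View pics/top0.png

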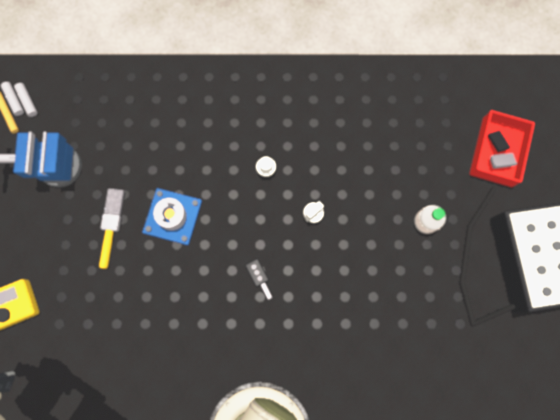

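View pics/side0.png

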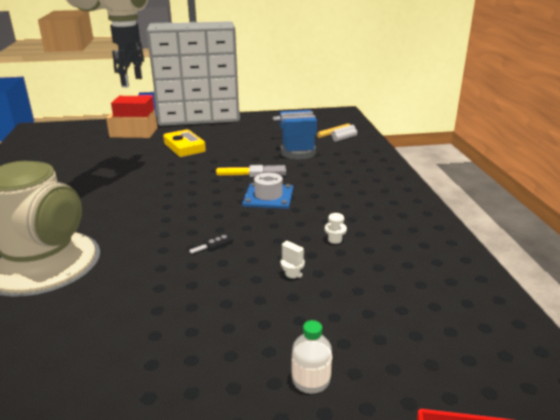

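Top: cartridge with a flat grip at (314,212), round-headed plug at (266,167), chuck at (171,214), fob (260,278), brush (110,228) and bottle (430,219). In the side view the cartridge is at (292,260). I'll look closer at the cartridge and chuck.

```bash
cat > h.py <<'E'
import numpy as np,cv2
from plant import robot, cams, claw
def cam(n):
    m=cams.camera_model(n);f=210/np.tan(np.radians(m["fovy"]/2))
    K=np.array([[f,0,m["cx"]],[0,f,m["cy"]],[0,0,1]]);R=cv2.Rodrigues(m["rvec"])[0]
    return K,R,m["tvec"]
def ray(n,uv):
    K,R,t=cam(n);uv=np.atleast_2d(uv).astype(float)
    d=np.c_[uv,np.ones(len(uv))]@np.linalg.inv(K).T@R
    return -R.T@t,d
def onplane(n,uv,z):
    c,d=ray(n,uv);return c+d*((z-c[2])/d[:,2])[:,None]
def proj(n,p):
    K,R,t=cam(n);return cv2.projectPoints(np.atleast_2d(p).astype(float),cv2.Rodrigues(R)[0],t,K,None)[0][:,0]
E
python3 - <<'E'
from h import *
im=cv2.imread("pics/top0.png");sd=cv2.imread("pics/side0.png")
z=lambda i,x,y,w,h,s:cv2.resize(i[y:y+h,x:x+w],None,fx=s,fy=s,interpolation=cv2.INTER_CUBIC)
a=z(im,136,180,72,72,5.5);b=z(im,290,190,48,48,8.25);b=cv2.resize(b,(396,396))
cv2.imwrite("pics/c1.png",np.hstack([a,b]))
hsv=cv2.cvtColor(im,cv2.COLOR_BGR2HSV)
m=cv2.inRange(hsv,(100,120,80),(125,255,255));m[:,:130]=0
cs=cv2.findContours(m,0,2)[0];c=max(cs,key=cv2.contourArea)
r=cv2.minAreaRect(c);print("blue",r)
box=cv2.boxPoints(r);P=onplane("top",box,0.01);print(P.round(4),P.mean(0),np.linalg.norm(np.diff(P,axis=0),axis=1))
v=P[1]-P[0];print("yaw mod90",np.degrees(np.arctan2(v[1],v[0]))%90)
for nm,x0,x1,y0,y1 in(("cart",298,332,194,230),):
    s=im[y0:y1,x0:x1].max(2)
    print(s[::1,::1][4:34])
E
```

```text
blue ((171.68869018554688, 215.83961486816406), (48.76300048828125, 48.762996673583984), 15.945395469665527)
[[0.48   0.2971 0.01  ]
 [0.6013 0.269  0.01  ]
 [0.5662 0.1482 0.01  ]
 [0.4462 0.1784 0.01  ]] [0.52340324 0.22316698 0.01      ] [0.12445054 0.12574785 0.12372897]
yaw mod90 76.92713499561636
[[66 67 66 ... 66 67 67]
 [67 66 67 ... 67 67 66]
 [66 67 66 ... 66 66 66]
 ...
 [67 66 66 ... 67 67 67]
 [66 66 67 ... 67 67 67]
 [66 66 66 ... 66 67 67]]
```

View pics/c1.png

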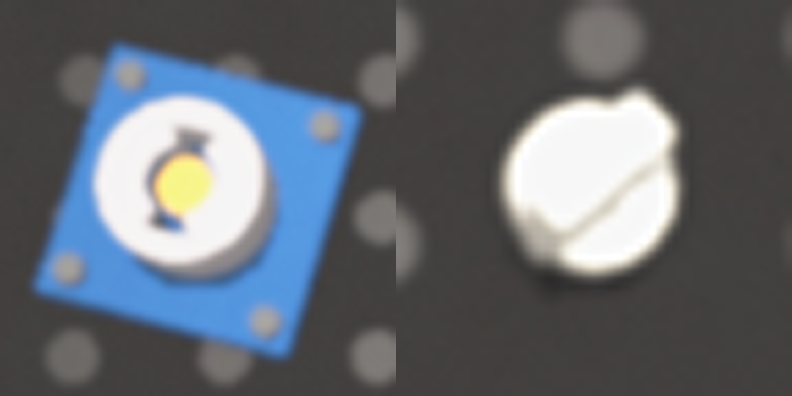

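```bash
cat > m.py <<'E'
from h import *
from scipy.optimize import least_squares
S=4
def up(im): return cv2.resize(im,None,fx=S,fy=S,interpolation=cv2.INTER_CUBIC)
def px(c): return (c.reshape(-1,2)+.5)/S-.5
def big(m): return max(cv2.findContours(m,0,cv2.CHAIN_APPROX_NONE)[0],key=cv2.contourArea)
def circ(P,r=None,loss=0.0007):
    c0=P[:,:2].mean(0)
    f=(lambda q:np.hypot(*(P[:,:2]-q[:2]).T)-(r or q[2]))
    return least_squares(f,[*c0,r or .03],loss="soft_l1",f_scale=loss)
def win(m,x0,x1,y0,y1):
    o=np.zeros_like(m);o[y0*S:y1*S,x0*S:x1*S]=m[y0*S:y1*S,x0*S:x1*S];return o
E
python3 - <<'E'
from m import *
c,_=ray("top",[0,0]);print("cam",c.round(3))
im=up(cv2.imread("pics/top0.png"));hsv=cv2.cvtColor(im,cv2.COLOR_BGR2HSV)
m=win(cv2.inRange(hsv,(95,110,110),(125,255,255)),136,208,180,252)
P=onplane("top",px(big(m)),.01)[:,:2]
r=cv2.minAreaRect((P*1000).astype(np.float32));print("plate",r)
# top ring: bright & unsaturated
w=win(((hsv[...,1]<60)&(hsv[...,2]>225)).astype(np.uint8),136,208,180,252)
Q=onplane("top",px(big(w)),.055);s=circ(Q);print("ring",s.x,s.cost, circ(Q,.036).x)
# yellow ejector 
y=win(cv2.inRange(hsv,(20,50,150),(40,255,255)),136,208,180,252)
print("yellow",onplane("top",px(big(y)),.040).mean(0),circ(onplane("top",px(big(y)),.040)).x)
# dark slot pixels within the ring
full=np.zeros_like(w);cv2.drawContours(full,[cv2.convexHull(big(w))],-1,1,-1)
full=cv2.erode(full,np.ones((13,13)))
d=full&((hsv[...,2]<190)|(hsv[...,1]>60)).astype(np.uint8)
p=np.argwhere(d)[:,::-1];D=onplane("top",px(p),.055)[:,:2]
ev,V=np.linalg.eigh(np.cov(D.T));print("slot mean",D.mean(0),"yaw",np.degrees(np.arctan2(V[1,1],V[0,1])),ev**.5)
# cartridge
g=im.max(2);k=win((g>150).astype(np.uint8),298,332,192,232);C=big(k)
F=onplane("top",px(C),.033);s=circ(F,.024);print("cart flange",s.x,s.cost)
res=np.hypot(*(F[:,:2]-s.x[:2]).T)-.024
ang=np.degrees(np.arctan2(*(F[:,:2]-s.x[:2]).T[::-1]))
for a in range(-180,180,20):
    q=(ang>=a)&(ang<a+20);print(a,(1000*res[q].mean()).round(1),end="; ")
ins=np.zeros_like(k);cv2.drawContours(ins,[C],-1,1,-1);ins=cv2.erode(ins,np.ones((15,15)))
gg=cv2.cvtColor(im,cv2.COLOR_BGR2GRAY)
bh=cv2.morphologyEx(gg,cv2.MORPH_BLACKHAT,np.ones((21,21)));e=(bh>15)&(ins>0)
p=np.argwhere(e)[:,::-1];print("\nline px",len(p))
L=onplane("top",px(p),.05)[:,:2].astype(np.float32);l=cv2.fitLine(L,cv2.DIST_HUBER,0,.001,.001).ravel()
print("grip yaw",np.degrees(np.arctan2(l[1],l[0])),l)
v=cv2.merge([gg,gg,gg]);v[e]=(0,0,255);cv2.drawContours(v,[C],-1,(0,255,0),1)
u=v[180*S:252*S,136*S:208*S].copy();u[d[180*S:252*S,136*S:208*S]>0]=(0,0,255)
t=v[192*S:232*S,295*S:335*S];cv2.imwrite("pics/d1.png",np.hstack([cv2.resize(u,(396,396)),cv2.resize(t,(396,396))]))
E
```

```text
cam [ 0.274 -0.037  1.304]
plate ((522.9427490234375, 222.739501953125), (123.80136108398438, 123.65491485595703), 75.02091979980469)
ring [0.52385314 0.22358839 0.03677382] 1.8721884955479223e-05 [0.52391906 0.22357013 0.036     ]
yellow [0.52386922 0.22376008 0.04      ] [0.52388663 0.22383084 0.01204336]
slot mean [0.52311679 0.22349585] yaw 165.00728189021723 [0.00641512 0.01139423]
cart flange [ 0.52908128 -0.13337315  0.024     ] 0.00039782886082398504
-180 3.4; -160 2.9; -140 2.3; -120 1.9; -100 1.1; -80 1.8; -60 6.4; -40 6.9; -20 1.9; 0 1.6; 20 1.9; 40 1.9; 60 2.6; 80 3.0; 100 2.5; 120 2.4; 140 2.4; 160 3.5; 
line px 404
grip yaw -49.064354 [ 0.655211   -0.75544596  0.51922417 -0.13670294]
```

View pics/d1.png

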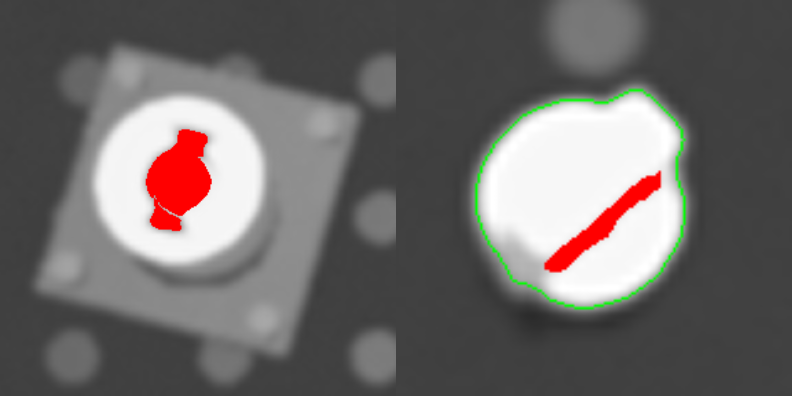

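Red marks cover the slots (chuck yaw about −15°) and the grip's base edge (yaw about −49°). The cartridge contour reads about 2 mm too large all round, so I'll refit it with a free radius, then grasp.

```bash
python3 - <<'E'
from m import *
im=up(cv2.imread("pics/top0.png"));g=im.max(2)
k=win((g>160).astype(np.uint8),298,332,192,232);F=onplane("top",px(big(k)),.033)
c=np.array([.529,-.1334])
for _ in range(3):
    a=np.degrees(np.arctan2(*(F[:,:2]-c).T[::-1]))
    q=~(((a>-85)&(a<-10))|((a>100)&(a<170)));s=circ(F[q]);c=s.x[:2]
print(s.x)
yaw=131.
p=[c[0],c[1]]
print(robot.solve_ik([*p,.15],[180,0,yaw]),robot.solve_ik([.5238,.2235,.07],[180,0,80]),robot.solve_ik([.5238,.2235,.07],[180,0,165]))
robot.move_to([*p,.15],[180,0,yaw])
robot.move_linear([*p,.038],v=.12,max_force=10)
o=robot.get_obs();print(o["t"],o["position"],o["force"])
claw.grip(0.0,80)
o=robot.get_obs();print(o["t"],o["position"],o["tcp_rot"],o["force"],o["opening"],o["finger_force"])
robot.move_linear([*p,.14],v=.15)
o=robot.get_obs();print(o["t"],o["position"],o["tcp_rot"],o["force"],o["torque"],o["finger_force"])
cv2.imwrite("pics/top1.png",cams.capture("top"));sd=cams.capture("side");cv2.imwrite("pics/side1.png",sd)
u,v=proj("side",[*p,.1])[0].astype(int);print(u,v)
cv2.imwrite("pics/s1c.png",cv2.resize(sd[max(0,v-50):v+50,u-60:u+60],None,fx=6,fy=6,interpolation=cv2.INTER_CUBIC))
E
```

```text
[ 0.52807534 -0.13269172  0.02611281]
[-26.56727265  25.44041569  82.79851886   0.          71.76106545
 -67.56727265] [ 1.12003623e+01  3.30647445e+01  8.42996901e+01 -2.54444375e-14
  6.26355654e+01  2.12003623e+01] [ 11.20036235  33.06474454  84.29969008   0.          62.63556538
 -63.79963765]
3.825 [ 0.52845984 -0.1328403   0.03868155] [0.07685927 0.2641369  0.45537901]
4.4667 [ 0.52813267 -0.1326782   0.03807856] [1.79992886e+02 7.28656980e-03 1.31000331e+02] [0.10700574 0.39399418 1.26525539] 0.17791123150720492 79.39175248146057
5.3 [ 0.52754579 -0.13246164  0.13903061] [-1.79956478e+02 -1.00921840e-01  1.30998536e+02] [-0.78040103  0.39060514 -2.01506925] [ 0.00815435 -0.01565276 -0.00220281] 79.3186891078949
289 232
```

View pics/s1c.png

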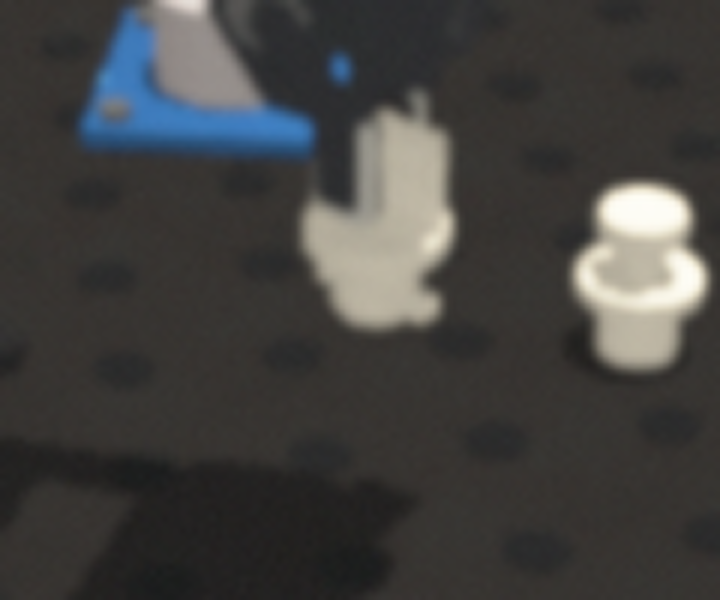

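The cartridge is held upright: flange at crop x 302–455 and one lug at (435,305). I'll check its centring in the fingers, then go above the chuck.

```bash
python3 - <<'E'
from m import *
print("expected flange u",proj("side",[.52755,-.13246,.130]),"seen u",229+378.5/6-.4)
c=[.5238,.2235]
robot.move_to([*c,.14],[180,0,165])
robot.move_linear([*c,.100],v=.1)
o=robot.get_obs();print(o["t"],o["position"],o["tcp_rot"],o["force"])
t=cams.capture("top");s=cams.capture("side");cv2.imwrite("pics/top2.png",t);cv2.imwrite("pics/side2.png",s)
u,v=proj("side",[*c,.075])[0];print("side axis px",u,v,proj("side",[[*c,.055],[*c,.062]]))
u,v=int(u),int(v);a=cv2.resize(s[v-30:v+30,u-33:u+33],(396,360),interpolation=cv2.INTER_CUBIC)
U,V=proj("top",[*c,.075])[0].astype(int);b=cv2.resize(t[V-30:V+30,U-33:U+33],(396,360),interpolation=cv2.INTER_CUBIC)
print(u,v,U,V);cv2.imwrite("pics/e2.png",np.hstack([a,b]))
E
```

```text
expected flange u [[289.75251276 219.09403584]] seen u 291.68333333333334
7.2833 [0.52422156 0.22314227 0.10028728] [1.79991608e+02 2.04224631e-02 1.64959663e+02] [-0.90045126  0.21709451 -1.03748094]
side axis px 265.920204013746 170.9512147366422 [[266.06860191 177.93479248]
 [266.01690127 175.50176978]]
265 170 166 210
```

View pics/e2.png

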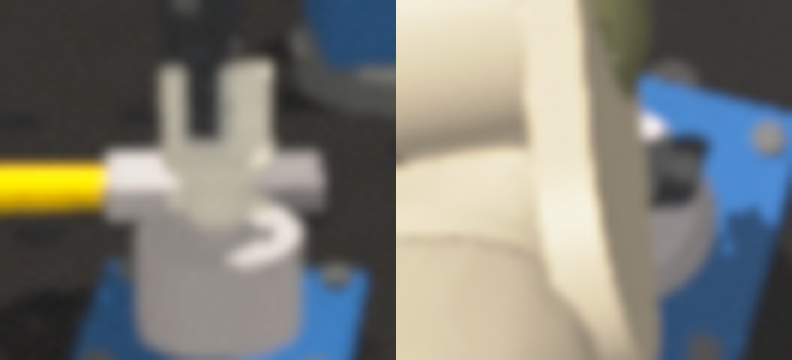

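Side view: the grip is centred at crop x about 216 and the chuck at about 218, so x is within 1 mm. The top view is hidden by the arm. I'll descend under force watch.

```bash
python3 - <<'E'
from m import *
c=[.5243,.2235]
for z in (.090,.086,.082):
    hit=robot.move_linear([*c,z],v=.03,max_force=8)
    o=robot.get_obs();print(o["t"],hit,o["position"].round(4),o["tcp_rot"].round(2),o["force"].round(2),o["torque"].round(3),o["finger_force"])
    if hit: break
E
```

```text
7.8667 False [0.5243 0.2235 0.0899] [-1.7999e+02 -1.0000e-02  1.6500e+02] [ 0.07 -0.46 -2.11] [0.043 0.022 0.009] 79.18060541152954
8.15 False [0.5242 0.2235 0.0858] [-1.7999e+02 -2.0000e-02  1.6500e+02] [ 0.9  -0.61 -1.35] [-0.014  0.01   0.   ] 79.18112397193909
8.4333 False [0.5242 0.2235 0.0818] [-1.7999e+02 -3.0000e-02  1.6500e+02] [-0.41  0.06 -1.92] [0.039 0.018 0.054] 79.18095588684082
```

```bash
python3 - <<'E'
from m import *
c=[.5243,.2235]
for z in (.074,.070,.067):
    hit=robot.move_linear([*c,z],v=.03,max_force=16)
    o=robot.get_obs();print(o["t"],hit,o["position"].round(4),o["tcp_rot"].round(2),o["force"].round(2),o["torque"].round(3),o["finger_force"])
    if hit: break
robot.sleep(.3)
o=robot.get_obs();print(o["t"],o["position"].round(4),o["force"].round(2))
E
```

```text
8.85 False [0.5247 0.2236 0.0743] [1.7997e+02 5.0000e-02 1.6500e+02] [1.18 0.29 0.34] [ 0.095 -0.199  0.012] 79.65473413467407
9.1333 False [0.5245 0.2235 0.07  ] [1.7999e+02 3.0000e-02 1.6500e+02] [2.04 1.3  2.44] [ 0.126 -0.235  0.019] 79.75302457809448
9.3833 False [0.5245 0.2236 0.0679] [1.7997e+02 7.0000e-02 1.6501e+02] [-1.38 -0.36 10.26] [-0.119  0.137  0.036] 80.94767689704895
9.6833 [0.5246 0.2236 0.0679] [-1.16  0.93 11.14]
```

It's home on the flange, with about 11 N of push. Now the twist.

```bash
python3 - <<'E'
from m import *
c=[.5244,.2236,.0671]
for y in (150,135,120,105,95,88,84,82,80,78):
    robot.move_to(c,[180,0,y]);o=robot.get_obs()
    print(round(o["t"],2),y,o["position"].round(4),o["tcp_rot"].round(2),o["force"].round(1),o["torque"].round(3),round(o["finger_force"],1))
    if abs(o["torque"][2])>.6 or np.linalg.norm(o["force"])>35: break
robot.sleep(.3)
t=cams.capture("top");s=cams.capture("side")
a=s[135:205,225:310];cv2.imwrite("pics/f3.png",cv2.resize(a,None,fx=7,fy=7,interpolation=cv2.INTER_CUBIC))
o=robot.get_obs();print(o["t"],o["tcp_rot"],o["force"],o["torque"],o["opening"])
E
```

```text
10.04 150 [0.5251 0.2239 0.068 ] [1.7989e+02 1.0000e-01 1.4998e+02] [1.  1.6 8. ] [ 0.214 -0.228 -0.016] 80.8
10.4 135 [0.5254 0.2243 0.068 ] [1.7981e+02 7.0000e-02 1.3498e+02] [1.8 3.9 7.5] [ 0.561 -0.368 -0.033] 80.6
10.76 120 [0.5257 0.2245 0.068 ] [1.7975e+02 2.0000e-02 1.1998e+02] [4.1 5.  7.3] [ 0.805 -0.637  0.024] 80.5
11.12 105 [0.526  0.2247 0.0681] [ 1.7969e+02 -6.0000e-02  1.0498e+02] [4.4 5.4 7. ] [ 0.905 -0.821  0.079] 80.4
11.41 95 [0.5263 0.2248 0.0682] [ 1.7966e+02 -1.2000e-01  9.4970e+01] [5.5 7.2 5.1] [ 1.052 -1.046  0.055] 80.3
11.66 88 [0.5265 0.2248 0.0682] [ 1.7965e+02 -1.7000e-01  8.7970e+01] [6.1 6.9 5.5] [ 1.071 -1.147  0.092] 80.2
11.91 84 [0.5268 0.2247 0.0682] [179.63  -0.19  83.99] [5.5 6.2 4.5] [ 1.083 -1.269  0.134] 80.1
12.16 82 [0.5269 0.2247 0.0682] [179.62  -0.21  82.01] [9.  5.8 3.7] [ 1.007 -1.323  0.184] 80.1
12.41 80 [0.527  0.2247 0.0682] [179.62  -0.22  80.01] [8.  5.7 3.4] [ 0.98  -1.396  0.26 ] 80.0
12.66 78 [0.527  0.2247 0.0682] [179.62  -0.24  78.02] [8.6 6.  4.2] [ 0.979 -1.452  0.333] 80.0
13.0583 [179.61935636  -0.23329686  78.02640397] [8.283206   6.15427097 4.58048849] [ 1.03224496 -1.47396087  0.26627076] 0.17259261661772954
```

View pics/f3.png

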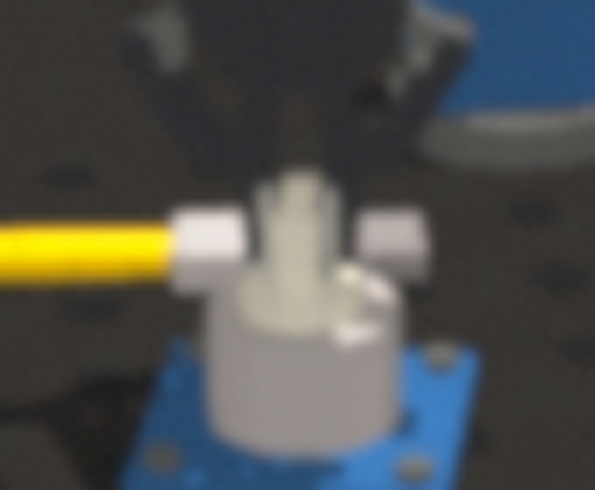

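The torque climbs past yaw 82°, so the lugs are on the stop (the grip is edge-on at about (300,250), flange seated). I'll relax the side load, firm up the push and grip, and hand in.

```bash
python3 - <<'E'
from m import *
claw.grip(0.0,110)
robot.move_linear([.5285,.2256,.0660],v=.02,max_force=15)
robot.sleep(.5)
for _ in range(2):
    robot.sleep(.5);o=robot.get_obs();print(o["t"],o["position"].round(4),o["tcp_rot"].round(2),o["force"].round(1),o["torque"].round(3),o["finger_force"],abs(o["qvel"]).max())
E
```

```text
14.4833 [0.5274 0.225  0.0681] [ 1.7978e+02 -1.1000e-01  7.8060e+01] [-1.1  0.1  4.2] [-0.156  0.233  0.27 ] 107.4045467376709 0.10181757843946979
14.9833 [0.5273 0.225  0.0681] [ 1.7978e+02 -1.1000e-01  7.8060e+01] [-0.6 -0.8  6.4] [-0.095  0.225  0.208] 107.40432500839233 0.062111054958992835
```

```bash
python3 - <<'E'
from plant import robot, cams, claw
print(robot.hand_in())
E
```

```text
the job is handed in; nothing more can be done
None
```

I handed the job in with the cartridge still gripped in the chuck, pushed fully home and twisted about 87° clockwise until the rising torque showed the stop; `hand_in()` gave no verdict, so I can't confirm a pass.

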